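# Hang the lifting lug in its bracket and hold the hinge pin through both bushings

### The arm

A 7-joint arm with a two-finger parallel gripper is mounted at the origin on a cart in front of the work surface, level with it; the furniture and walls round the work are solid. World frame = base frame: x ahead of the robot, y to its left, z up, the work surface at z = 0. Lengths are in m, angles in rad, forces in N, time in s.
With the tool pointing down it reaches from about 0.35 to 0.9 m from the base axis. Payload 8.1 kg.
Tool frame: the origin (TCP) lies on the centre line of the jaws, within the pads' length; the fingertips stand arm.tips_ahead ahead of it and the grasp point (between the pads) lies 8 mm behind it (arm.tips_ahead is the distance from the TCP to the fingertips, in m); z points along the fingers, y is the direction in which the jaws open and shut (so a half turn about z gives the same grasp; the last joint's range is limited). The gripper opens to 92 mm and grips with 3 to 60 N. Pads are 19 mm wide; open, the fingers measure 130 mm over their backs; the gripper's body (75 mm by 190 mm) begins 47 mm behind the grasp point.
Start: joints at [-1.449, 0.434, 0.025, 1.573, -0.012, 1.134, -0.075], TCP at [0.139, 0.609, 0.238] pointing down, gripper open.
Joint ranges: [-2.62, 2.62], [-0.44, 2.09], [-1.27, 1.32], [0.08, 2.57], [-1.32, 4.46], [0.12, 2], [-2.74, 2.74]. Speed limits (rad/s): [2.22, 2.22, 3.01, 3.01, 3.14, 3.14, 3.14].

### API

Orientations are given as a rotation vector (axis times angle).
In Python, from cell import arm gives the robot as it stands. The module is installed in compiled form; this text tells all that it offers.
- The arm moves only by the tool jog_arm, never from a script. Its argument "moves" is a list of rows, each an object with "twist": the turn, a rotation vector about the tool's x, y, z in units of 10 degrees (1.0 is 10 degrees), a list of three; "xyz": the shift along the tool's x, y, z in units of 60 mm (1.0 is 60 mm), a list of three; "grip": the closure, from -1 (fully open) to 1 (shut). A call has 1 to 5 rows; each row is the pose to reach, as a shift and turn from the pose commanded when the call began, along the tool's axes at that moment; what a row does not reach only later rows make up. A row lasts 1/8 s, in which the tool goes at most 62.5 mm and 10.7 degrees, less where a joint would pass 70% of its speed; a pose out of reach is approached as far as the arm can. A call with a gripper value outside its range is refused whole. The fingers move at their own pace and stop on an object; "force" is the grip in N (left out, the last holds). Time passes only in rows, so rows that repeat a pose let the fingers close. It gives the time, the measured TCP pose, the force and the opening at its end, in the units of the state.
- arm.observe(): the state, without advancing time (a new reading comes with each control period).
- arm.get_image(name): name is "side" or "top" or "wrist"; returns the picture (480x640x3 uint8, blue, green, red); there is no depth.
- arm.camera_params(name): a dict with "mtx" (3x3 intrinsics, pixels), "T" (4x4, takes a point from camera to world coordinates); the wrist camera has in their place "T_tool_cam" (4x4, takes a point from camera to tool coordinates, whose origin is the TCP and whose axes are the flange's). Camera axes: x right, y down, z forward; pixel columns grow to the right and rows downward; lengths in m; the calibration is good to about 2 mm. A picture is of the moment at which its call begins: read the wrist's pose just before it. camera_params takes no time and is no camera call.
- arm.sign_off(): hands the job in, once; it reports no verdict.
The state is a dict: "clock": time; "joints": joint angles; "dq": joint speeds; "joint_efforts": joint torques, N m; "position": TCP position; "ee_rot": TCP orientation; "force": force on the tool from outside, world axes, zero at the start; "ft_torque": the same for the moment, N m; "width": opening from 0.0 (shut) to 1.0 (fully open).
Only numpy, scipy, OpenCV 4.12 (cv2) and the standard library are available. Lean on these libraries where they do the work, as an engineer would, in place of code of your own. Each camera call takes 0.05 s, during which the arm holds its last target. There are 200 camera calls.

### The job

Lower the steel lifting lug, foot down, into the slot of the dark suspension bracket until it stands on the bottom with its lower eye in line with the bushings. Then thread the bent-handle hinge pin through one bushing, the lug's eye and the other bushing, until the small clip hole near its nose stands fully clear beyond the far bushing. Finish while still gripping the pin there, so that a colleague can fit the spring clip; let go of the lug, and leave the red bottle, the tape measure and the bellows cup where they are.

Things in the scene. Friction and masses are not known exactly. Their poses are not given: they have to be found in the camera images.
- bracket: Dark steel bracket, fixed. Base plate 90 x 96 x 12 mm, bolt heads at its corners to 20 mm high; on it two upright ears 48 mm wide (along x), 12 mm thick, round tops 70 mm above the table. Slot between the ears 23 mm wide, open at the top and both ends, floor 12 mm above the table. Origin: centre of its underside; x along the slot, y from ear to ear (axis of the bushings), z up.
- bore_mid (a point): Point on the common axis of the two bushings, midway between the ears, 46 mm above the bracket's underside; axes as the bracket's. The pin may enter from either side.
- bushing_left (a point): Centre of the mouth of the bushing on the bracket's +y side, at the outer face of its brass flange (29 mm across, 3 mm proud of the ear), 26.5 mm from bore_mid. Bore 17 mm.
- bushing_right (a point): The same on the bracket's -y side, 26.5 mm from bore_mid. Bore 17 mm.
- lug: Loose lifting lug, plain steel, 0.3 to 0.6 kg, standing on its foot: 60 mm wide (x), 104 tall (z), 20 thick (y), both faces alike. Foot bevelled: 12 mm thick at the bottom, 18 from 10 mm up. When seated, only what is over 58 mm above its foot stands above the bracket's ears. Origin: centre of the foot's underside; x along the width, y through the thickness (axis of its eyes), z up.
- lug_eye (a point): Centre of the lug's lower eye, a 22 mm hole through the thickness, 34 mm above the foot; the pin goes through it.
- lug_top_eye (a point): Centre of the lug's upper eye, 82 mm above the foot: a ring 44 mm outside, 20 mm hole, 20 mm thick; a place to grip the lug across its thickness.
- pin: Loose steel hinge pin, 0.16 to 0.26 kg, lying on the table: round shank 14 mm in diameter, 172 mm long, nose tapered over its last 12 mm; the tail is bent square into a handle that lies flat and reaches 53 mm to the +y side of the shank axis. Origin: under the shank, 85 mm behind the nose tip, 7 mm below the shank axis; x along the shank towards the nose, z up.
- pin_nose (a point): Tip of the pin's nose, on the shank axis.
- pin_clip_hole (a point): Cross hole for the spring clip, 4 mm in diameter, on the shank axis 18 mm behind the nose tip.
- pin_grip (a point): Place to grip the shank, on its axis 126 mm behind the nose tip; the bend of the handle begins 37 mm further back.
- threadlock_bottle: Bystander, loose: red bottle 24 x 36 x 92 mm, upright; origin under its centre.
- tape_measure: Bystander, loose: yellow tape measure 36 x 80 x 62 mm; origin under its centre.
- bellows_cup: Bystander, loose: rust-red bellows suction cup, 62 mm across, 48 mm tall; origin under its centre.
There are look-alikes about, which are no part of the job. What is shaped like the lug but green is not meant.

How it is judged:
On the way:
1. the lug stands in the bracket's slot, its lower eye in line with the bushings (x of lug_eye in the frame of bore_mid between -0.006 and 0.006 m and y of lug_eye in the frame of bore_mid between -0.004 and 0.004 m and z of lug_eye in the frame of bore_mid between -0.003 and 0.003 m and angle between lug's own z axis and vertical below 0.1 rad and angle between the x axis of lug and the x axis of bracket, either way round below 0.12 rad), for 0.3 s.
At the end, for the whole second after the job is handed in: Lug upright on the slot floor, eye within 6 mm of the bushing axis; pin through both bushings and the eye, its clip hole 29 mm or more from mid-bracket (2.5 mm clear of the far flange) and pin_grip 29 mm or more on the other side; fingers grip the pin (over 1.5 N), not the lug; all at rest (all of step 1 and x of pin_clip_hole in the frame of bore_mid between -0.006 and 0.006 m and z of pin_clip_hole in the frame of bore_mid between -0.006 and 0.006 m and x of pin_grip in the frame of bore_mid between -0.006 and 0.006 m and z of pin_grip in the frame of bore_mid between -0.006 and 0.006 m and ((y of pin_clip_hole in the frame of bore_mid above 0.029 m and y of pin_grip in the frame of bore_mid below -0.029 m) or (y of pin_clip_hole in the frame of bore_mid below -0.029 m and y of pin_grip in the frame of bore_mid above 0.029 m)) and angle between the x axis of pin and the y axis of bracket, either way round below 0.12 rad and contact force between the fingers and pin above 1.5 N and contact force between the fingers and lug below 0.2 N and linear speed of each of pin, lug below 0.03 m/s); the arm keeps its last pose, push and grip.
It fails at once if a bystander (bottle, tape measure or bellows cup) is pushed more than 3 cm or tipped over (distance of any of threadlock_bottle, tape_measure, bellows_cup from where it was at the start of the episode above 0.03 m or angle between any of threadlock_bottle, tape_measure, bellows_cup's own z axis and vertical above 0.6 rad).
It also fails if it takes over 59 s, if anything falls off the work surface, if the arm or the gripper's body presses on something with over 40 N, if the wrist force passes 120 N, or if a joint passes its speed limit or range.

## Working session

There is one attempt and no reset: what is moved stays moved. The work goes in short steps, Python scripts to look and compute and a tool call to move; the robot and the scene stay as the last step left them, time stands still between calls to the robot, and variables do not carry over. Pictures are saved under pics/ and viewed, about 8 in all and at most 12, crops included, and the job is handed in when it is done.

Besides the shell and the picture viewer there is one more tool, called after "Emit:" as name([rows], argument=value, ...), one row to a line, values as JSON. jog_arm: Moves the arm, as the interface text tells. Its arguments: {"type":"object","properties":{"moves":{"type":"array","items":{"type":"object","properties":{"twist":{"type":"array","items":{"type":"number"}},"xyz":{"type":"array","items":{"type":"number"}},"grip":{"type":"number"}}}},"force":{"type":"number"}},"required":["moves"]}

```bash
mkdir -p pics
python3 - <<'E'
from cell import arm
import cv2
s=arm.observe(); print(s['clock'],s['position'],s['ee_rot'],s['width'],arm.tips_ahead)
for n in ['side','top','wrist']:
    im=arm.get_image(n); cv2.imwrite(f'pics/{n}0.png',im); print(n,arm.camera_params(n))
E
```

```text
0.0 [0.13926106 0.60878543 0.23696683] [-3.52472326e-01 -3.12171524e+00  2.45016196e-03] 1.0016862184117716 0.011
side {'mtx': array([[580.61821182,   0.        , 328.22481345],
       [  0.        , 580.61821182, 226.74256273],
       [  0.        ,   0.        ,   1.        ]]), 'T': array([[-0.99278565, -0.05489096,  0.10660032,  0.42113952],
       [-0.11872709,  0.57422709, -0.81004144,  0.9724736 ],
       [-0.01674884, -0.81685386, -0.57660146,  0.77431134],
       [ 0.        ,  0.        ,  0.        ,  1.        ]])}
top {'mtx': array([[510.01585899,   0.        , 320.5671542 ],
       [  0.        , 510.01585899, 235.96041896],
       [  0.        ,   0.        ,   1.        ]]), 'T': array([[ 0.00492303, -0.98618653,  0.1655654 ,  0.40791739],
       [-0.9999001 , -0.00704836, -0.01225171,  0.01900392],
       [ 0.01324943, -0.16548854, -0.98612271,  1.137849  ],
       [ 0.        ,  0.        ,  0.        ,  1.        ]])}
wrist {'mtx': array([[397.82198411,   0.        , 326.71331631],
       [  0.        , 397.82198411, 239.02071519],
       [  0.        ,   0.        ,   1.        ]]), 'T_tool_cam': array([[ 1.11889032e-03, -9.61923643e-01, -2.73316032e-01,
         7.40283793e-02],
       [ 9.99998613e-01,  7.39149267e-04,  1.49235159e-03,
        -1.07257028e-03],
       [-1.23350693e-03, -2.73317323e-01,  9.61923136e-01,
        -1.47177067e-01],
       [ 0.00000000e+00,  0.00000000e+00,  0.00000000e+00,
         1.00000000e+00]])}
```

View pics/side0.png

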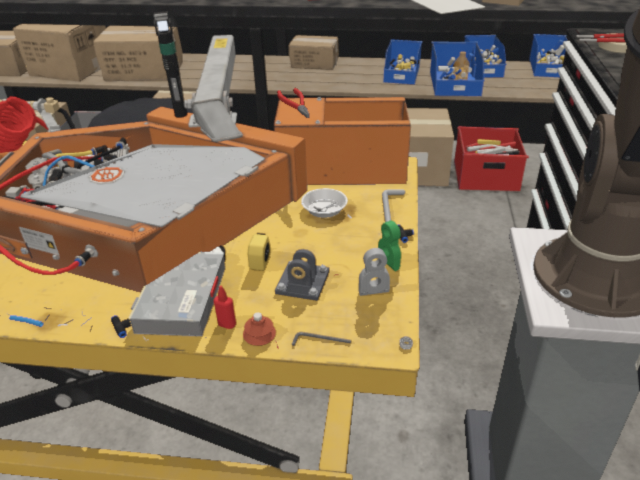

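View pics/top0.png

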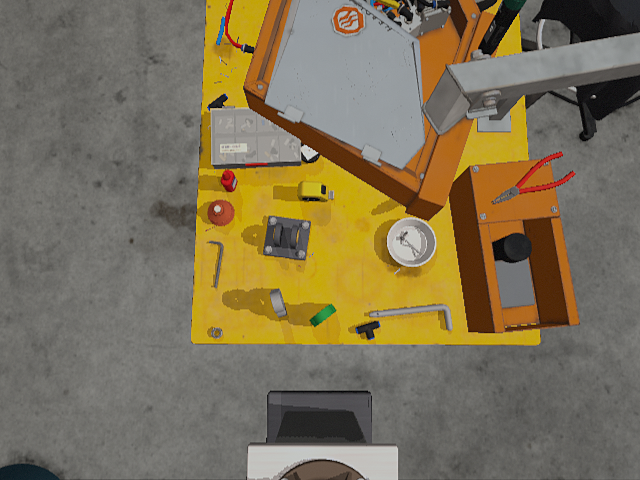

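The side view shows the grey lug at (375,272), with a green look-alike at (390,245), the bracket at (302,272), the pin at (388,205) behind the green lug, and a hex key at (320,340). In the top view the bracket is at (287,238), the grey lug at (278,303) and the green one at (322,315). The bent-handle pin lies at (410,310) with its nose to the left. The thin black hex key at (215,265) is too short and thin to be the pin.

I'll enlarge the top view to confirm, and take coarse positions from it.

```bash
cat > h.py <<'E'
import numpy as np, cv2
from scipy.spatial.transform import Rotation as R
from cell import arm
def ray(name,uv,z,s=None):
    p=arm.camera_params(name)
    if name=='wrist':
        s=s or arm.observe(); W=np.eye(4); W[:3,:3]=R.from_rotvec(s['ee_rot']).as_matrix(); W[:3,3]=s['position']; T=W@p['T_tool_cam']
    else: T=p['T']
    uv=np.atleast_2d(np.float64(uv)); d=(np.linalg.inv(p['mtx'])@np.c_[uv,np.ones(len(uv))].T).T@T[:3,:3].T
    o=T[:3,3]; return o+d*((z-o[2])/d[:,2])[:,None]
def move(target,rotvec=None,s=None):
    """shift in tool axes /60mm and twist /10deg from the measured pose"""
    s=s or arm.observe(); M=R.from_rotvec(s['ee_rot'])
    x=M.inv().apply(np.array(target)-s['position'])/.06
    t=np.zeros(3) if rotvec is None else np.degrees((M.inv()*R.from_rotvec(rotvec)).as_rotvec())/10
    return x.round(3),t.round(3)
E
python3 - <<'E'
from h import *
im=cv2.imread('pics/top0.png')
c=cv2.resize(im[180:345,205:465],None,fx=3,fy=3,interpolation=cv2.INTER_CUBIC); cv2.imwrite('pics/topc.png',c)
for n,uv,z in [('bracket',(287,236),.04),('lugtop',(278,303),.104),('green',(322,315),.104),('nose',(370,314),.007),('bend',(446,308),.007),('tape',(313,190),.06),('bottle',(228,180),.09),('cup',(220,212),.04),('bowl',(411,243),.05)]: print(n,ray('top',uv,z).round(3))
M=R.from_rotvec(arm.observe()['ee_rot']).as_matrix(); print(M.round(3))
E
```

```text
bracket [[0.592 0.079 0.04 ]]
lugtop [[0.444 0.091 0.104]]
green [[0.421 0.002 0.104]]
nose [[ 0.425 -0.104  0.007]]
bend [[ 0.439 -0.272  0.007]]
tape [[0.69  0.023 0.06 ]]
bottle [[0.703 0.203 0.09 ]]
cup [[0.644 0.226 0.04 ]]
bowl [[ 0.577 -0.19   0.05 ]]
[[-0.975  0.223 -0.   ]
 [ 0.223  0.975 -0.001]
 [-0.    -0.001 -1.   ]]
```

View pics/topc.png

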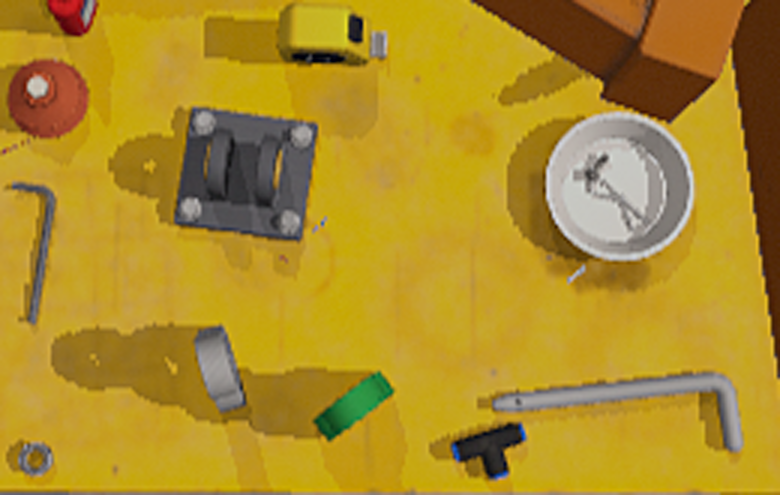

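The crop confirms each one:
- **Lug:** grey, at crop (220,370), with the green one beside it at (355,405) not meant.
- **Pin:** the thick grey rod from nose (495,403) to bend (720,382). It has a clip hole at (518,401), and its handle points down.
- **Bracket:** at (247,172), yaw about -7.5°.

Next I move over the lug.

```bash
cat >> h.py <<'E'
def down(a_deg):
    a=np.radians(a_deg); y=np.array([np.cos(a),np.sin(a),0]); z=np.array([0,0,-1.]); return R.from_matrix(np.c_[np.cross(y,z),y,z]).as_rotvec()
E
python3 -c "
from h import *
print(move([.42,.085,.27],down(100)))"
```

```text
(array([-6.508, -7.469, -0.538]), array([-7.000e-03, -1.000e-03, -2.288e+00]))
```

Emit:
jog_arm([
  {"twist": [0,0,-1],"xyz": [-3.25,-3.73,-0.54],"grip": -1},
  {"twist": [0,0,-2.29],"xyz": [-6.5,-7.47,-0.54],"grip": -1},
  {"twist": [0,0,-2.29],"xyz": [-6.5,-7.47,-0.54],"grip": -1},
  {"twist": [0,0,-2.29],"xyz": [-6.5,-7.47,-0.54],"grip": -1},
  {"twist": [0,0,-2.29],"xyz": [-6.5,-7.47,-0.54],"grip": -1},
])

```text
clock: 0.78
position: [0.2872, 0.3323, 0.2566]
ee_rot: [-0.274, 3.129, 0.0]
force: [1.1, 0.7, 1.4]
width: 1.002
```

```bash
python3 -c "
from h import *
s=arm.observe();print(s['clock'],s['position'],s['joints'])
print(move([.42,.085,.27],down(100)))"
```

```text
0.775 [0.28718563 0.33231394 0.25662338] [-1.01723916  0.11173546  0.04134356  1.97312591 -0.00533036  1.0564991
  0.77190243]
(array([-1.464, -4.444, -0.224]), array([0.001, 0.001, 0.001]))
```

Emit:
jog_arm([
  {"twist": [0,0,0],"xyz": [-1.2,-4.2,-0.22],"grip": -1},
  {"twist": [0,0,0],"xyz": [-1.2,-4.2,-0.22],"grip": -1},
  {"twist": [0,0,0],"xyz": [-1.2,-4.2,-0.22],"grip": -1},
  {"twist": [0,0,0],"xyz": [-1.2,-4.2,-0.22],"grip": -1},
  {"twist": [0,0,0],"xyz": [-1.2,-4.2,-0.22],"grip": -1},
])

```text
clock: 1.4
position: [0.4023, 0.0949, 0.27]
ee_rot: [-0.264, 3.13, -0.001]
force: [0.0, 0.6, -0.1]
width: 0.996
```

Emit:
jog_arm([
  {"twist": [0,0,0],"xyz": [0,0,0],"grip": -1},
])

```text
clock: 1.52
position: [0.4012, 0.0985, 0.2697]
ee_rot: [0.271, -3.13, -0.0]
force: [-0.7, 0.3, -0.0]
width: 1.001
```

```bash
python3 -c "
from h import *
s=arm.observe();im=arm.get_image('wrist');cv2.imwrite('pics/w1.png',im)
import json;json.dump({k:list(map(float,s[k])) for k in('position','ee_rot')},open('pics/w1.json','w'))
print(s['clock'],s['position'],s['ee_rot'],s['dq'].round(3))"
```

```text
1.525 [0.4011538  0.09847051 0.2696509 ] [ 2.71328381e-01 -3.12961273e+00 -3.27301015e-04] [-0.03   0.004 -0.04   0.005 -0.007 -0.002 -0.02 ]
```

View pics/w1.png

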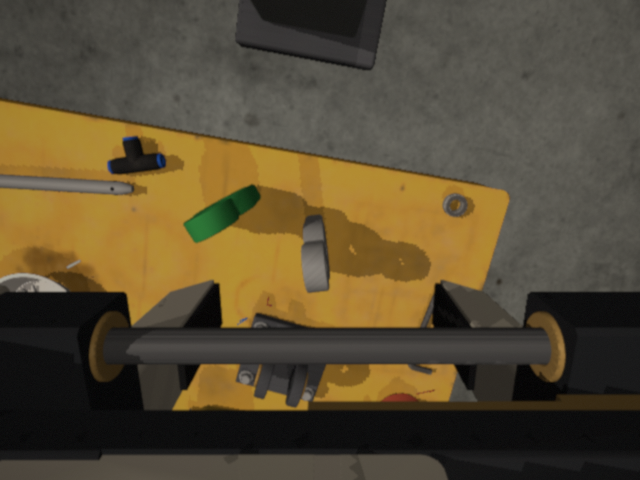

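The wrist view shows the grey lug at (315,265), the green one at (222,212), the bracket at (275,370) and the pin's nose at (130,188). I'll fit the lug's centre line here, and its eye and the bushing in the side view.

Run:
```python
from h import *
import json
s={k:np.array(v) for k,v in json.load(open('pics/w1.json')).items()}
im=cv2.imread('pics/w1.png'); hsv=cv2.cvtColor(im,cv2.COLOR_BGR2HSV)
m=((hsv[...,1]<60)&(hsv[...,2]>70)).astype(np.uint8)*255
roi=np.zeros_like(m); roi[200:300,290:345]=255; m&=roi
ys=np.where(m.any(1))[0]
for v in range(ys.min(),ys.max()+1,6):
    u=np.where(m[v])[0]; print(v,u.min(),u.max(),hsv[v,int(u.mean()),2],end=' | ')
print()
# centreline of ring top rows -> z 0.10
rows=[v for v in range(ys.min(),ys.max()+1)]
E_=np.array([[np.where(m[v])[0].min(),np.where(m[v])[0].max()] for v in rows]); 
for z,a,b in [(.10,250,283)]:
    i=[k for k,v in enumerate(rows) if a<=v<=b]; c=np.c_[E_[i].mean(1)+.0,np.array(rows)[i]]
    p=ray('wrist',c,z,s); f=np.polyfit(p[:,0],p[:,1],1); print(z,'yaw',np.degrees(np.arctan(f[0])),p[[0,-1]].round(4))
    q=ray('wrist',np.c_[E_[i[0]],[rows[i[0]]]*2],z,s); print('w',np.linalg.norm(q[0]-q[1]))
im=cv2.imread('pics/side0.png')
a=cv2.resize(im[235:305,270:340],None,fx=6,fy=6,interpolation=cv2.INTER_CUBIC);b=cv2.resize(im[235:305,350:405][:, :55],None,fx=6,fy=6,interpolation=cv2.INTER_CUBIC)
cv2.imwrite('pics/sidec.png',np.hstack([a,b]))
```

```text
222 316 319 72 | 228 304 322 97 | 234 303 323 110 | 240 304 323 98 | 246 303 322 82 | 252 302 323 107 | 258 302 324 117 | 264 302 325 131 | 270 303 326 132 | 276 304 326 129 | 282 305 327 119 | 288 307 327 95 | 
0.1 yaw 16.061934915313618 [[0.4282 0.0904 0.1   ]
 [0.4567 0.099  0.1   ]]
w 0.016689965478763127
```

View pics/sidec.png

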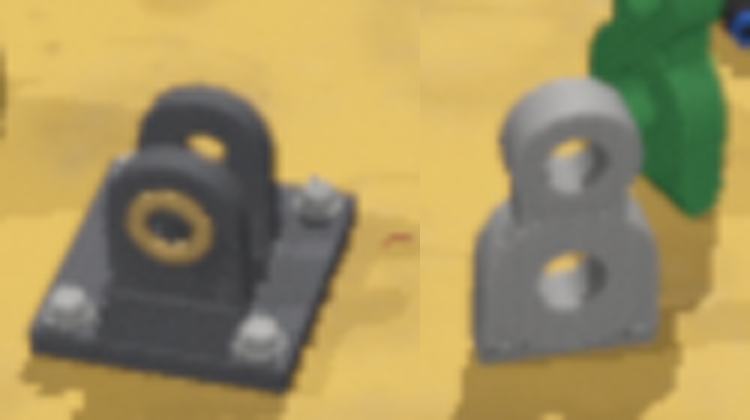

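Side crop: the bushing flange is centred at crop (170,227), the lug's top eye at (577,165) and its lower eye at (572,280). All are clear to see.

Run:
```python
from h import *
yl=np.radians(16); Y=np.array([-np.sin(yl),np.cos(yl),0])
for n,uv,z in [('top eye',(376.2,262.5),.082),('low eye',(375.3,281.7),.034)]:
    p=ray('side',uv,z)[0]; print(n,(p-10e-3*Y).round(4))
p=ray('side',(298.3,272.8),.046)[0]; yb=np.radians(-7.6); Yb=np.array([-np.sin(yb),np.cos(yb),0]); print('flange',p.round(4),'mid',(p-.0265*Yb).round(4))
# bracket base corners (bolt heads) in top view, z=.02
c=np.array([(205,124),(301,136),(192,210),(288,222)])/3+[205,180]
q=ray('top',c,.02); print(q.round(4),q.mean(0)); d=(q[0]-q[2]+q[1]-q[3]); print('yaw',np.degrees(np.arctan2(d[1],d[0]))); d=(q[0]-q[1]+q[2]-q[3]);print(np.degrees(np.arctan2(-d[0],d[1])))
n=np.array([495,403])/3+[205,180]; b=np.array([690,386])/3+[205,180]; q=ray('top',[n,b],.007); d=q[0]-q[1]; print('pin',q.round(4),np.degrees(np.arctan2(d[1],d[0])))
```

```text
top eye [0.4472 0.0984 0.082 ]
low eye [0.4475 0.0982 0.034 ]
flange [0.5956 0.1102 0.046 ] mid [0.5921 0.0839 0.046 ]
[[0.6279 0.1106 0.02  ]
 [0.6194 0.0392 0.02  ]
 [0.5633 0.1189 0.02  ]
 [0.5549 0.0481 0.02  ]] [0.59138417 0.07921974 0.02      ]
yaw -7.584635616551229
-6.810617019860677
pin [[ 0.4241 -0.1044  0.007 ]
 [ 0.4372 -0.2479  0.007 ]] 95.20444763838734
```

Wrist and side views agree: lug at (0.447, 0.097), yaw 16°. I approach it in two steps.

```bash
python3 -c "
from h import *
print(move([.447,.0968,.16],down(106)))"
```

```text
(array([-0.752, -0.18 ,  1.825]), array([ 0.002, -0.003, -0.596]))
```

Emit:
jog_arm([
  {"twist": [0,0,-0.6],"xyz": [-0.75,-0.18,0.6],"grip": -0.3},
  {"twist": [0,0,-0.6],"xyz": [-0.75,-0.18,1.2],"grip": -0.3},
  {"twist": [0,0,-0.6],"xyz": [-0.75,-0.18,1.82],"grip": -0.3},
  {"twist": [0,0,-0.6],"xyz": [-0.75,-0.18,1.82],"grip": -0.3},
  {"twist": [0,0,-0.6],"xyz": [-0.75,-0.18,1.82],"grip": -0.3},
])

```text
clock: 2.2
position: [0.4476, 0.0971, 0.1615]
ee_rot: [-0.44, 3.11, 0.001]
force: [0.6, 0.9, -0.3]
width: 0.654
```

```bash
python3 -c "
from h import *
s=arm.observe();print(s['clock'],s['position'],s['width'],s['dq'].round(3))
im=arm.get_image('wrist');cv2.imwrite('pics/w2.png',im)
print(move([.447,.0968,.074],down(106)))"
```

```text
2.2 [0.4476115  0.09710147 0.1615009 ] 0.6539433954150554 [ 0.006 -0.018  0.008 -0.011  0.001 -0.006  0.005]
(array([2.000e-02, 1.000e-03, 1.465e+00]), array([0.003, 0.011, 0.009]))
```

View pics/w2.png

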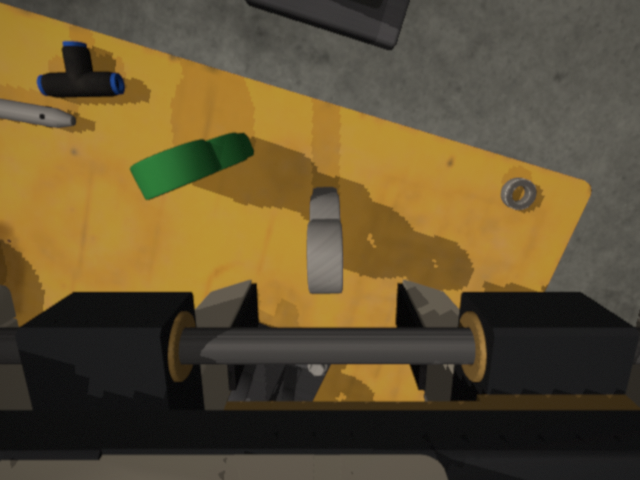

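The lug sits at (325,245), upright and centred between the jaws, with the green lug clear at the left. I descend and close.

Emit:
jog_arm([
  {"twist": [0,0,0],"xyz": [0.02,0,0.7],"grip": -0.3},
  {"twist": [0,0,0],"xyz": [0.02,0,1.46],"grip": -0.3},
  {"twist": [0,0,0],"xyz": [0.02,0,1.46],"grip": -0.3},
  {"twist": [0,0,0],"xyz": [0.02,0,1.46],"grip": 1},
  {"twist": [0,0,0],"xyz": [0.02,0,1.46],"grip": 1},
], force=35)

```text
clock: 2.88
position: [0.4476, 0.0961, 0.0748]
ee_rot: [-0.437, 3.108, 0.002]
force: [0.3, 0.1, 0.2]
width: 0.481
```

Emit:
jog_arm([
  {"twist": [0,0,0],"xyz": [0,0,0],"grip": 1},
  {"twist": [0,0,0],"xyz": [0,0,0],"grip": 1},
  {"twist": [0,0,0],"xyz": [0,0,0],"grip": 1},
])

```text
clock: 3.25
position: [0.4465, 0.0956, 0.0733]
ee_rot: [-0.437, 3.11, 0.0]
force: [-1.0, -0.2, 7.1]
width: 0.217
```

```bash
python3 -c "
from h import *
s=arm.observe();print(s['clock'],s['position'],s['width'],s['force'].round(2))
print(move([.50,.085,.18],down(82.5)))"
```

```text
3.25 [0.44645794 0.09563124 0.07333712] 0.21719021213792997 [-1.03 -0.22  7.07]
(array([-0.81 , -0.416, -1.777]), array([2.000e-03, 3.000e-03, 2.351e+00]))
```

Gripped at 20 mm opening, which is the ring's thickness. I lift and stand off beside the bracket, so the wrist camera can measure it.

```bash
python3 -c "
from h import *
print(move([.56,.010,.27],down(82.5)))"
```

```text
(array([-1.428, -1.893, -3.277]), array([2.000e-03, 3.000e-03, 2.351e+00]))
```

Emit:
jog_arm([
  {"twist": [0,0,0],"xyz": [0,0,-0.8],"grip": 1},
  {"twist": [0,0,0],"xyz": [0,0,-1.7],"grip": 1},
  {"twist": [0,0,0],"xyz": [0,0,-2.5],"grip": 1},
  {"twist": [0,0,0.8],"xyz": [-0.5,-0.6,-3.28],"grip": 1},
  {"twist": [0,0,1.6],"xyz": [-1.0,-1.2,-3.28],"grip": 1},
])

```text
clock: 3.88
position: [0.5257, 0.0431, 0.2731]
ee_rot: [0.003, 3.136, 0.004]
force: [0.9, 0.8, -3.7]
width: 0.217
```

```bash
python3 -c "
from h import *
print(move([.56,.010,.27],down(82.5)),arm.observe()['width'],arm.observe()['force'])"
```

```text
(array([-0.572, -0.55 ,  0.053]), array([0.016, 0.029, 0.739])) 0.21655187668456594 [ 0.92495503  0.77424927 -3.73454745]
```

Emit:
jog_arm([
  {"twist": [0,0,0.75],"xyz": [-0.55,-0.55,0],"grip": 1},
  {"twist": [0,0,0.75],"xyz": [-0.55,-0.55,0],"grip": 1},
  {"twist": [0,0,0.75],"xyz": [-0.55,-0.55,0],"grip": 1},
  {"twist": [0,0,0.75],"xyz": [-0.55,-0.55,0],"grip": 1},
])

```text
clock: 4.38
position: [0.5559, 0.0109, 0.2694]
ee_rot: [-0.202, -3.134, -0.001]
force: [0.2, 0.7, -4.4]
width: 0.215
```

```bash
python3 -c "
from h import *
import json
s=arm.observe();im=arm.get_image('wrist');cv2.imwrite('pics/w3.png',im)
json.dump({k:list(map(float,s[k])) for k in('position','ee_rot')},open('pics/w3.json','w'))
print(s['clock'],s['position'],s['ee_rot'],s['dq'].round(3))
print(move([.56,.010,.27],down(82.5)))"
```

```text
4.375 [0.5559117  0.01093561 0.26935077] [-2.01862028e-01 -3.13389188e+00 -8.03347850e-04] [-0.003 -0.004  0.002 -0.005 -0.    -0.001 -0.   ]
(array([-0.068, -0.007, -0.008]), array([ 0.003, -0.005,  0.013]))
```

View pics/w3.png

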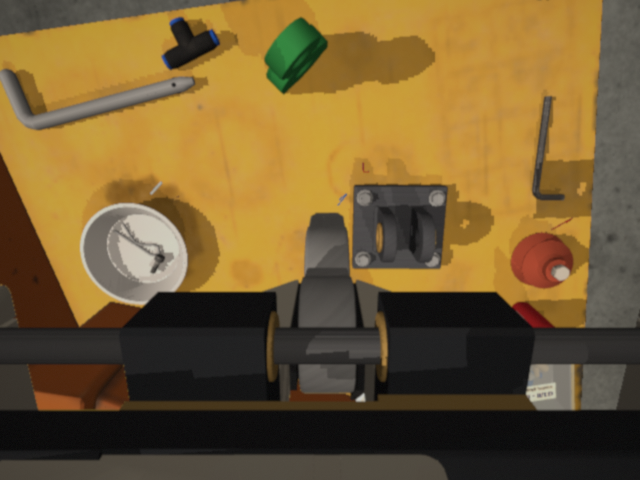

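The view shows the whole bracket, with bolts near (364,197), (437,199), (361,260) and (432,260). The pin runs from nose (190,83) to bend (35,122), and the held lug is at (327,250). I'll measure the bracket and pin from here.

Run:
```python
from h import *
import json
s={k:np.array(v) for k,v in json.load(open('pics/w3.json')).items()}
im=cv2.imread('pics/w3.png'); g=cv2.cvtColor(im,cv2.COLOR_BGR2GRAY); hsv=cv2.cvtColor(im,cv2.COLOR_BGR2HSV)
b=[]
for (u,v) in [(364,197),(437,199),(361,260),(432,260)]:
    w=g[v-13:v+14,u-13:u+14]; m=(w>105).astype(np.uint8)&(hsv[v-13:v+14,u-13:u+14,1]<60)
    n,l,st,c=cv2.connectedComponentsWithStats(m); k=1+st[1:,4].argmax(); b.append(c[k]+[u-13,v-13]); print(b[-1].round(1),st[k,4])
P=ray('wrist',b,.0185,s); print(P.round(4),P.mean(0).round(4))
x=P[2]+P[3]-P[0]-P[1]; y=P[1]+P[3]-P[0]-P[2]; print('yaw',np.degrees(np.arctan2(x[1],x[0])),np.degrees(np.arctan2(-y[0],y[1])),np.linalg.norm(x)/2,np.linalg.norm(y)/2)
m=((hsv[...,1]<90)).astype(np.uint8)*255; r=np.zeros_like(m); r[178:275,348:455]=255; m=cv2.morphologyEx(m&r,cv2.MORPH_CLOSE,np.ones((5,5)))
c=max(cv2.findContours(m,0,2)[0],key=cv2.contourArea); box=cv2.boxPoints(cv2.minAreaRect(c)); Q=ray('wrist',box,.010,s); print(box.round(1).tolist(),Q.mean(0).round(4),np.linalg.norm(np.diff(Q,axis=0),axis=1).round(4)); print(ray('wrist',[(389,235),(424,235)],.068,s).round(4))
# pin
m=((hsv[...,1]<60)&(g>60)).astype(np.uint8)*255; r=np.zeros_like(m); r[60:135,0:200]=255; m&=r
n,l,st,ce=cv2.connectedComponentsWithStats(m); k=1+st[1:,4].argmax(); v,u=np.where(l==k); pts=np.c_[u,v].astype(np.float32)
print('pin bbox',st[k])
sh=pts[(pts[:,0]>60)&(pts[:,0]<165)]; cl=np.array([[q,sh[sh[:,0]==q,1].mean()] for q in range(62,165)])
L=ray('wrist',cl,.007,s); d=np.linalg.svd(L-L.mean(0))[2][0]; d*=np.sign(d[1]); o=L.mean(0)
nose=ray('wrist',[pts[:,0].max()+.5,pts[pts[:,0]>pts[:,0].max()-2,1].mean()],.007,s)[0]; hole=ray('wrist',(174,85),.012,s)[0]
print('dir',np.degrees(np.arctan2(d[1],d[0])),'nose',nose.round(4),'hole dist',np.linalg.norm(nose-hole))
nz=o+d*((nose-o)@d); print('nose on axis',nz.round(4),'grip',(nz-.126*d).round(4))
```

```text
[363.  197.3] 160
[435.9 198.2] 187
[361.3 259.4] 144
[433.  261.6] 86
[[0.5555 0.0476 0.0185]
 [0.5658 0.1207 0.0185]
 [0.6211 0.039  0.0185]
 [0.6332 0.114  0.0185]] [0.5939 0.0803 0.0185]
yaw -6.531575270992548 -8.613176490337084 0.0669212464454957 0.07488189455209569
[[348.0, 186.0], [446.0, 186.0], [446.0, 274.0], [348.0, 274.0]] [0.5978 0.0801 0.01  ] [0.1004 0.0964 0.1068]
[[0.5838 0.064  0.068 ]
 [0.5879 0.0955 0.068 ]]
pin bbox [   0   70  194   59 3023]
dir 96.50391840760877 nose [ 0.4249 -0.1017  0.007 ] hole dist 0.018375308121954453
nose on axis [ 0.4239 -0.1019  0.007 ] grip [ 0.4381 -0.227   0.007 ]
```

Bolts, ears and the top view agree on the bracket centre at about (0.593, 0.080), yaw -7.6°. The side view puts y 4 mm higher. The pin grip point is at (0.438, -0.227), direction 96°. I move above the slot.

```bash
python3 -c "
from h import *
print(move([.593,.080,.165],down(82.4)))"
```

```text
(array([-0.465,  1.22 ,  1.743]), array([ 0.003, -0.005,  0.023]))
```

Emit:
jog_arm([
  {"twist": [0,0,0.02],"xyz": [-0.465,1.22,0.3],"grip": 1},
  {"twist": [0,0,0.02],"xyz": [-0.465,1.22,1.0],"grip": 1},
  {"twist": [0,0,0.02],"xyz": [-0.465,1.22,1.74],"grip": 1},
  {"twist": [0,0,0.02],"xyz": [-0.465,1.22,1.74],"grip": 1},
  {"twist": [0,0,0.02],"xyz": [-0.465,1.22,1.74],"grip": 1},
])

```text
clock: 5.05
position: [0.5947, 0.0788, 0.1671]
ee_rot: [0.21, 3.133, 0.001]
force: [-0.3, 0.5, -2.5]
width: 0.215
```

```bash
python3 -c "
from h import *
s=arm.observe();print(s['clock'],s['position'],s['force'].round(2))
print(move([.593,.080,.165],down(82.4)))
a=arm.get_image('wrist');b=arm.get_image('side');cv2.imwrite('pics/w4.png',a);cv2.imwrite('pics/s4.png',b)
c=cv2.resize(b[180:310,240:370],(520,520),interpolation=cv2.INTER_CUBIC); d=cv2.resize(a[150:410,240:400],(320,520)); cv2.imwrite('pics/c4.png',np.hstack([c,d]))"
```

```text
5.05 [0.5947081  0.07877288 0.16711899] [-0.34  0.5  -2.45]
(array([0.031, 0.016, 0.035]), array([ 0.003,  0.01 , -0.009]))
```

View pics/c4.png

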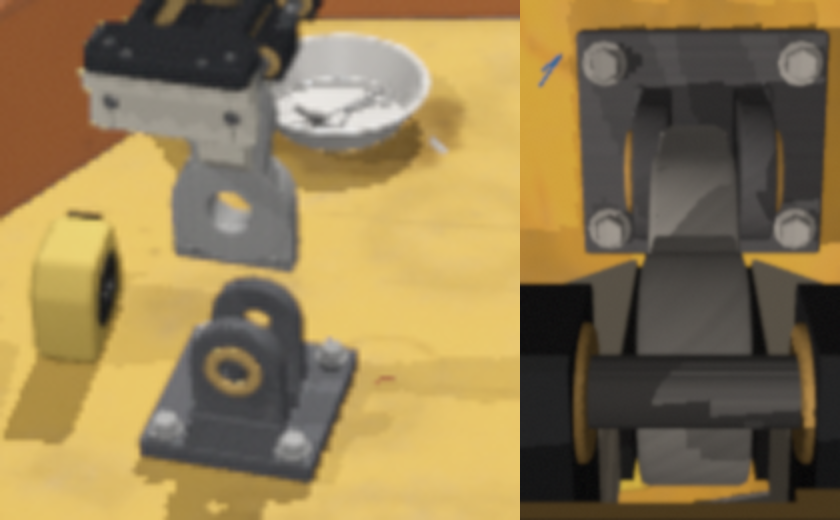

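The side crop shows the lug hanging above the bracket. In the wrist crop the foot is over the slot, but the bracket centre (about 703) lies right of the lug centre (about 695). I'll refine that from the bolts in this close view.

Run:
```python
from h import *
s=arm.observe(); im=cv2.imread('pics/w4.png'); g=cv2.cvtColor(im,cv2.COLOR_BGR2GRAY)
b=[]
for (u,v) in [(604,63),(801,64),(610,229),(796,230)]:
    u=(u-520)//2+240; v=v//2+150; m=(g[v-12:v+13,u-12:u+13]>110).astype(np.uint8)
    n,l,st,c=cv2.connectedComponentsWithStats(m); k=1+st[1:,4].argmax(); b.append(c[k]+[u-12,v-12])
P=ray('wrist',b,.0185,s); c=P.mean(0); print(np.round(b,1).tolist(),P.round(4),c.round(4))
x=P[2]+P[3]-P[0]-P[1]; y=P[1]+P[3]-P[0]-P[2]; yaw=np.degrees(np.arctan2(-y[0],y[1])); print('yaw',np.degrees(np.arctan2(x[1],x[0])),yaw,np.linalg.norm(x)/2,np.linalg.norm(y)/2)
# held lug centre (top ring rows) laterally in the tool frame
for v in (280,300,320): 
    r=g[v,290:360].astype(int); print(v,290+np.where(np.abs(np.diff(r))>25)[0])
print(move([c[0],c[1],.115],down(82.4),s))
```

```text
[[279.4, 181.4], [378.7, 181.8], [282.5, 265.1], [375.4, 264.9]] [[0.5569 0.0481 0.0185]
 [0.5671 0.1212 0.0185]
 [0.6223 0.0395 0.0185]
 [0.632  0.1123 0.0185]] [0.5946 0.0803 0.0185]
yaw -7.5950989330261205 -7.747130840185958 0.06574957927296816 0.07359141957961815
280 [301 302 351 352]
300 [358]
320 [297]
(array([0.018, 0.022, 0.879]), array([ 0.008,  0.02 , -0.01 ]))
```

Emit:
jog_arm([
  {"twist": [0,0,0],"xyz": [0.02,0.033,0.0],"grip": 1},
  {"twist": [0,0,0],"xyz": [0.02,0.033,0.25],"grip": 1},
  {"twist": [0,0,0],"xyz": [0.02,0.033,0.5],"grip": 1},
  {"twist": [0,0,0],"xyz": [0.02,0.033,0.7],"grip": 1},
  {"twist": [0,0,0],"xyz": [0.02,0.033,0.88],"grip": 1},
])

```text
clock: 5.78
position: [0.5927, 0.081, 0.1113]
ee_rot: [-0.21, -3.134, 0.0]
force: [0.2, 0.2, -3.7]
width: 0.214
```

Emit:
jog_arm([
  {"twist": [0,0,0],"xyz": [0,0,0],"grip": 1},
  {"twist": [0,0,0],"xyz": [0,0,0],"grip": 1},
])

```text
clock: 6.02
position: [0.5932, 0.0809, 0.1127]
ee_rot: [0.211, 3.134, -0.0]
force: [-0.5, 0.4, -3.6]
width: 0.217
```

```bash
python3 -c "
from h import *
s=arm.observe();print(s['clock'],s['position'],s['force'].round(2),s['ft_torque'].round(3))
print(move([.594,.081,.0855],down(82.4)))"
```

```text
6.025 [0.59319263 0.08090578 0.11267766] [-0.53  0.44 -3.62] [ 0.13  -0.052 -0.059]
(array([-0.013,  0.003,  0.453]), array([-0.   ,  0.001, -0.009]))
```

No contact: the foot is 30 mm into the slot with no side force. I continue down.

Emit:
jog_arm([
  {"twist": [0,0,0],"xyz": [-0.012,0,0.1],"grip": 1},
  {"twist": [0,0,0],"xyz": [-0.012,0,0.2],"grip": 1},
  {"twist": [0,0,0],"xyz": [-0.012,0,0.3],"grip": 1},
  {"twist": [0,0,0],"xyz": [-0.012,0,0.38],"grip": 1},
  {"twist": [0,0,0],"xyz": [-0.012,0,0.42],"grip": 1},
])

```text
clock: 6.65
position: [0.5936, 0.0809, 0.0869]
ee_rot: [-0.21, -3.134, 0.0]
force: [-0.8, -0.4, -4.6]
width: 0.215
```

Emit:
jog_arm([
  {"twist": [0,0,0],"xyz": [0,0,0.02],"grip": 1},
  {"twist": [0,0,0],"xyz": [0,0,0.04],"grip": 1},
])

```text
clock: 6.9
position: [0.5939, 0.0808, 0.0854]
ee_rot: [0.211, 3.134, 0.0]
force: [-5.2, -0.5, 10.6]
width: 0.214
```

```bash
python3 -c "
from h import *
s=arm.observe();print(s['clock'],s['position'],s['force'].round(2),s['ft_torque'].round(3))
b=arm.get_image('side');cv2.imwrite('pics/s5.png',b)
c=cv2.resize(b[200:310,240:370],(780,660),interpolation=cv2.INTER_CUBIC)[:600];cv2.imwrite('pics/c5.png',c)"
```

```text
6.9 [0.59390482 0.08081715 0.08542449] [-5.2  -0.52 10.58] [-0.107  1.051  0.02 ]
```

View pics/c5.png

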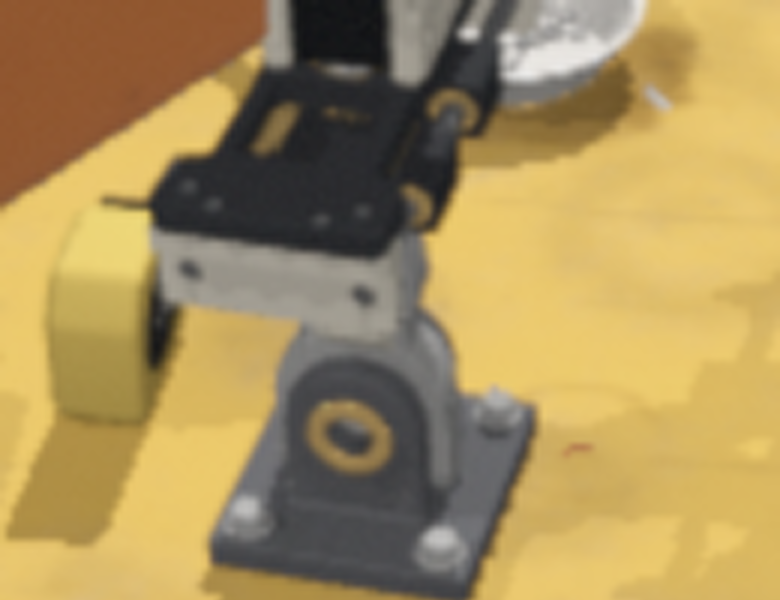

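Seated: the contact force rose by about 14 N at z=0.0854, against 0.0853 expected, and the side crop shows the lug down between the ears. I release and rise.

Emit:
jog_arm([
  {"twist": [0,0,0],"xyz": [0,0,-0.04],"grip": -0.3},
  {"twist": [0,0,0],"xyz": [0,0,-0.04],"grip": -0.3},
  {"twist": [0,0,0],"xyz": [0,0,-0.04],"grip": -0.3},
  {"twist": [0,0,0],"xyz": [0,0,-0.8],"grip": -0.3},
  {"twist": [0,0,0],"xyz": [0,0,-1.7],"grip": -0.3},
])

```text
clock: 7.58
position: [0.593, 0.0808, 0.1872]
ee_rot: [-0.21, -3.132, 0.002]
force: [1.5, -0.0, 0.9]
width: 0.639
```

Emit:
jog_arm([
  {"twist": [0,0,0],"xyz": [0,0,-0.9],"grip": -0.3},
  {"twist": [0,0,0],"xyz": [0.3,-0.6,-1.6],"grip": -0.3},
  {"twist": [0,0,0],"xyz": [0.6,-1.5,-1.6],"grip": -0.3},
  {"twist": [0,0,0],"xyz": [0.6,-1.5,-1.6],"grip": -0.3},
  {"twist": [0,0,0],"xyz": [0.6,-1.5,-1.6],"grip": -0.3},
])

```text
clock: 8.2
position: [0.5461, -0.0032, 0.283]
ee_rot: [0.211, 3.134, 0.001]
force: [0.9, 0.3, -0.1]
width: 0.649
```

```bash
python3 -c "
from h import *
s=arm.observe();print(s['clock'],s['position'],s['width'],s['joints'].round(2))
b=arm.get_image('side');a=arm.get_image('wrist');cv2.imwrite('pics/s6.png',b);cv2.imwrite('pics/w6.png',a)
c=cv2.resize(b[215:305,260:350],(540,540),interpolation=cv2.INTER_CUBIC);cv2.imwrite('pics/c6.png',np.hstack([c,]))
g=[.438,-.227,.12]
for ang in (6.5,-173.5): print(move(g,down(ang)))"
```

```text
8.2 [ 0.54605869 -0.00317853  0.28298514] 0.649134873570756 [-0.49  0.28  0.52  1.73 -0.15  1.17  1.51]
(array([ 1.293, -3.951,  2.709]), array([-1.000e-03, -3.000e-03,  7.591e+00]))
(array([ 1.293, -3.951,  2.709]), array([ 3.0000e-03, -1.0000e-03, -1.0409e+01]))
```

View pics/c6.png

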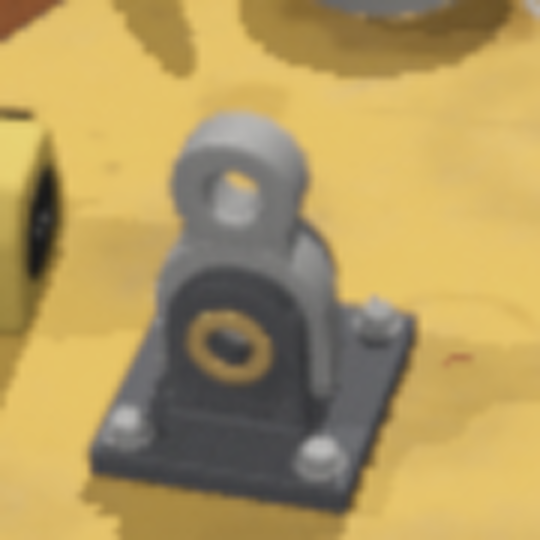

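The lug stands in the slot with its top eye at crop (238,193), above the flange centre at (230,346). That makes 10 pictures viewed. I'll check the lug's x against the bushing and get the bowl's rim.

Run:
```python
from h import *
import json
yb=np.radians(-7.65); Y=np.array([-np.sin(yb),np.cos(yb),0]); X=np.array([np.cos(yb),np.sin(yb),0])
im=cv2.imread('pics/s6.png'); hsv=cv2.cvtColor(im,cv2.COLOR_BGR2HSV)
r=(slice(262,284),slice(285,312)); m=((hsv[...,1]>70)&(hsv[...,0]>10)&(hsv[...,0]<30)).astype(np.uint8)[r]
v,u=np.where(m); (cx,cy),ax,an=cv2.fitEllipse(cv2.convexHull(np.c_[u,v].astype(np.int32))); fl=(cx+285,cy+262); print('flange',np.round(fl,2),np.round(ax,1))
f=ray('side',fl,.046)[0]; e=ray('side',(299.7,247.2),.094)[0]
print('mid from flange',(f-.0265*Y).round(4),'lug eye',(e-.010*Y).round(4),'dx in bracket',((e-f)@X).round(4),'dy',((e-.01*Y-f+.0265*Y)@Y).round(4))
s={k:np.array(v) for k,v in json.load(open('pics/w3.json')).items()}
print('bowl left/right/',ray('wrist',[(80,250),(188,255)],.045,s).round(3))
# bolts from current view w6
s=arm.observe(); im=cv2.imread('pics/w6.png'); g=cv2.cvtColor(im,cv2.COLOR_BGR2GRAY)
e=np.r_[0.594,.0805,.0185]; p=arm.camera_params('wrist'); W=np.eye(4);W[:3,:3]=R.from_rotvec(s['ee_rot']).as_matrix();W[:3,3]=s['position'];T=np.linalg.inv(W@p['T_tool_cam'])
b=[]
for sx in(-1,1):
  for sy in(-1,1):
    q=T[:3,:3]@(e+sx*.0329*X+sy*.0368*Y)+T[:3,3]; u,v=(p['mtx']@q)[:2]/q[2]; u,v=int(u),int(v)
    m=(g[v-11:v+12,u-11:u+12]>105).astype(np.uint8); n,l,st,c=cv2.connectedComponentsWithStats(m); k=1+st[1:,4].argmax(); b.append(c[k]+[u-11,v-11]); print(np.round(b[-1],1),st[k,4],end=' ')
P=ray('wrist',b,.0185,s); print(P.mean(0).round(4),P.round(4))
```

```text
flange [294.49 269.72] [12.3 24.1]
mid from flange [0.6011 0.0753 0.046 ] lug eye [0.5925 0.0804 0.094 ] dx in bracket -0.0092 dy 0.0039
bowl left/right/ [[ 0.567 -0.234  0.045]
 [ 0.586 -0.13   0.045]]
[375.2 203. ] 109 [448.  202.6] 87 [373.6 262.5] 103 [438.3 263.1] 384 [0.5939 0.0796 0.0185] [[0.5563 0.0473 0.0185]
 [0.5659 0.1229 0.0185]
 [0.6217 0.039  0.0185]
 [0.6317 0.1092 0.0185]]
```

The flange mask failed, so I used the viewed crop instead: eye and flange agree within about 1 mm along the slot. The bowl's rim reaches y=-0.13, so the pin's tail must stay short of that. Now to the pin.

Emit:
jog_arm([
  {"twist": [0,0,1],"xyz": [0.3,-1.0,0],"grip": -0.3},
  {"twist": [0,0,2],"xyz": [0.6,-2.0,0.3],"grip": -0.3},
  {"twist": [0,0,3],"xyz": [1.0,-3.0,0.6],"grip": -0.3},
  {"twist": [0,0,4],"xyz": [1.29,-3.95,1.0],"grip": -0.3},
  {"twist": [0,0,5],"xyz": [1.29,-3.95,1.5],"grip": -0.3},
])

```text
clock: 8.93
position: [0.4367, -0.2315, 0.1929]
ee_rot: [1.528, 2.742, -0.001]
force: [1.5, 1.2, 0.1]
width: 0.649
```

```bash
python3 -c "
from h import *
s=arm.observe();print(s['clock'],s['position'],s['joints'].round(2))
print(move([.438,-.227,.16],down(6.5)))"
```

```text
8.925 [ 0.43668663 -0.23150891  0.19294069] [-0.22  0.32  0.77  1.99 -0.27  0.94  1.24]
(array([0.054, 0.058, 0.549]), array([0.005, 0.014, 2.523]))
```

Emit:
jog_arm([
  {"twist": [0,0,1],"xyz": [0.05,0.06,0.4],"grip": -0.3},
  {"twist": [0,0,2],"xyz": [0.05,0.06,0.55],"grip": -0.3},
  {"twist": [0,0,2.55],"xyz": [0.05,0.06,0.55],"grip": -0.3},
  {"twist": [0,0,2.55],"xyz": [0.05,0.06,0.55],"grip": -0.3},
  {"twist": [0,0,2.55],"xyz": [0.05,0.06,0.55],"grip": -0.3},
])

```text
clock: 9.55
position: [0.4396, -0.2232, 0.1598]
ee_rot: [2.082, 2.353, -0.0]
force: [0.3, -0.1, -0.0]
width: 0.653
```

Run:
```python
from h import *
s=arm.observe();a=arm.get_image('wrist');cv2.imwrite('pics/w7.png',a);print(s['clock'],s['position'])
hsv=cv2.cvtColor(a,cv2.COLOR_BGR2HSV); m=((hsv[...,1]<70)&(hsv[...,2]>60)).astype(np.uint8)
pts=[]
for v in range(60,285,8):   # shank runs up the image near u~327
    r=m[v,270:390]; n,l,st,c=cv2.connectedComponentsWithStats(r.reshape(1,-1)); 
    if n>1:
        k=1+st[1:,4].argmax(); u0=270+st[k,0]; w=st[k,2]; q=ray('wrist',[(u0-.5,v),(u0+w-.5,v)],.009,s); pts.append(np.r_[q.mean(0)[:2],np.linalg.norm(q[0]-q[1])]); print(v,u0,w,pts[-1].round(4))
```

```text
9.55 [ 0.43955274 -0.22320029  0.15982842]
60 320 14 [ 0.4245 -0.1073  0.0097]
68 318 18 [ 0.4251 -0.1124  0.0125]
76 318 8 [ 0.4223 -0.1179  0.0056]
84 318 18 [ 0.4264 -0.1227  0.0126]
92 318 18 [ 0.427  -0.1279  0.0127]
100 318 18 [ 0.4277 -0.1332  0.0128]
108 318 18 [ 0.4283 -0.1385  0.0128]
116 318 18 [ 0.429  -0.1439  0.0129]
124 318 18 [ 0.4297 -0.1494  0.013 ]
132 318 17 [ 0.43   -0.155   0.0123]
140 318 17 [ 0.4307 -0.1605  0.0124]
148 318 17 [ 0.4314 -0.1662  0.0124]
156 318 17 [ 0.4321 -0.1719  0.0125]
164 318 17 [ 0.4328 -0.1776  0.0126]
172 317 18 [ 0.4331 -0.1835  0.0134]
180 317 18 [ 0.4339 -0.1894  0.0134]
188 318 17 [ 0.435  -0.1953  0.0128]
196 318 16 [ 0.4353 -0.2014  0.0121]
204 318 16 [ 0.4361 -0.2074  0.0122]
212 318 16 [ 0.4369 -0.2136  0.0122]
220 317 17 [ 0.4372 -0.2199  0.0131]
228 317 17 [ 0.438  -0.2262  0.0131]
236 317 17 [ 0.4388 -0.2325  0.0132]
244 317 17 [ 0.4396 -0.239   0.0133]
252 317 17 [ 0.4404 -0.2455  0.0134]
260 317 16 [ 0.4408 -0.2521  0.0126]
268 317 16 [ 0.4416 -0.2588  0.0127]
276 270 62 [ 0.4234 -0.2679  0.0496]
284 270 58 [ 0.4225 -0.2749  0.0467]
```

The shank fits cleanly: 13 mm wide, direction 96.4°, clip hole at y=-0.118, grip point (0.438, -0.2255). I descend and grip.

```bash
python3 -c "
from h import *
print(move([.4379,-.2255,.0128],down(6.4)))"
```

```text
(array([-0.033, -0.03 ,  2.452]), array([0.001, 0.   , 0.057]))
```

Emit:
jog_arm([
  {"twist": [0,0,0.05],"xyz": [-0.035,-0.03,0.8],"grip": -0.3},
  {"twist": [0,0,0.05],"xyz": [-0.035,-0.03,1.6],"grip": -0.3},
  {"twist": [0,0,0.05],"xyz": [-0.035,-0.03,2.2],"grip": -0.3},
  {"twist": [0,0,0.05],"xyz": [-0.035,-0.03,2.42],"grip": -0.3},
  {"twist": [0,0,0.05],"xyz": [-0.035,-0.03,2.42],"grip": -0.3},
])

```text
clock: 10.22
position: [0.4375, -0.226, 0.0148]
ee_rot: [-2.095, -2.34, 0.0]
force: [0.2, -0.6, 0.4]
width: 0.653
```

```bash
python3 -c "
from h import *
s=arm.observe();print(s['clock'],s['position'],s['force'].round(1))
print(move([.4379,-.2255,.0128],down(6.4)))"
```

```text
10.225 [ 0.43749778 -0.22600094  0.01476211] [ 0.2 -0.6  0.4]
(array([0.008, 0.008, 0.033]), array([-0.003, -0.002, -0.007]))
```

Emit:
jog_arm([
  {"twist": [0,0,0],"xyz": [0.0,0,0.035],"grip": -0.3},
  {"twist": [0,0,0],"xyz": [0,0,0.035],"grip": 1},
  {"twist": [0,0,0],"xyz": [0,0,0.035],"grip": 1},
  {"twist": [0,0,0],"xyz": [0,0,0.035],"grip": 1},
  {"twist": [0,0,0],"xyz": [0,0,0.035],"grip": 1},
], force=45)

```text
clock: 10.85
position: [0.4376, -0.2258, 0.0127]
ee_rot: [2.095, 2.34, 0.0]
force: [-0.4, 0.0, -0.7]
width: 0.264
```

Emit:
jog_arm([
  {"twist": [0,0,0],"xyz": [0,0,0],"grip": 1},
  {"twist": [0,0,0],"xyz": [0,0,0],"grip": 1},
])

```text
clock: 11.1
position: [0.4376, -0.2259, 0.0126]
ee_rot: [2.096, 2.34, 0.0]
force: [-1.2, -0.3, 1.1]
width: 0.137
```

```bash
python3 -c "
from h import *
s=arm.observe();print(s['clock'],s['position'],s['force'].round(1),s['width']*92)"
```

```text
11.1 [ 0.43763188 -0.22588708  0.01264166] [-1.2 -0.3  1.1] 12.599640963727602
```

Pin gripped. The bowl's rim is near the pin's tail path, so I triangulate the rim before lowering there, and lift in the meantime.

Emit:
jog_arm([
  {"twist": [0,0,0],"xyz": [0,0,-0.4],"grip": 1},
  {"twist": [0,0,0],"xyz": [0,0,-1.0],"grip": 1},
  {"twist": [0,0,0],"xyz": [0,0,-1.7],"grip": 1},
  {"twist": [0,0,0],"xyz": [0,0,-2.4],"grip": 1},
  {"twist": [0,0,0],"xyz": [0,0,-2.5],"grip": 1},
])

```text
clock: 11.72
position: [0.4386, -0.2264, 0.1646]
ee_rot: [2.093, 2.338, 0.003]
force: [0.7, 0.4, -2.2]
width: 0.137
```

Run:
```python
from h import *
def cen(name,f,box):
    im=cv2.imread(f); h=cv2.cvtColor(im,cv2.COLOR_BGR2HSV); m=((h[...,1]<50)&(h[...,2]>90)).astype(np.uint8); r=np.zeros_like(m); y0,y1,x0,x1=box; r[y0:y1,x0:x1]=1; m&=r
    c=max(cv2.findContours(m,0,2)[0],key=cv2.contourArea); print(name,cv2.boundingRect(c)); return c
a=cen('top','pics/top0.png',(212,275,380,442)); b=cen('side','pics/side0.png',(185,222,298,354))
x,y,w,h=cv2.boundingRect(a); ct=(x+w/2,y+h/2)
x,y,w,h=cv2.boundingRect(b); cs=(x+w/2, y+ (w*.5*.62))
for z in (.03,.045,.06): print(z,ray('top',ct,z).round(4),ray('side',cs,z).round(4))
s=arm.observe(); print(s['clock'],s['position'],s['width']*92,s['force'].round(2)); print(move([.5726,-.0745,.16],down(-7.65)))
```

```text
top (387, 217, 49, 50)
side (302, 188, 45, 29)
0.03 [[ 0.5819 -0.1952  0.03  ]] [[ 0.5796 -0.1734  0.03  ]]
0.045 [[ 0.5795 -0.1923  0.045 ]] [[ 0.5764 -0.1503  0.045 ]]
0.06 [[ 0.5771 -0.1894  0.06  ]] [[ 0.5732 -0.1272  0.06  ]]
11.725 [ 0.43861064 -0.22642569  0.16460237] 12.627758941028334 [ 0.74  0.38 -2.19]
(array([2.271, 2.498, 0.083]), array([0.021, 0.004, 1.398]))
```

The rim is low (about 0.02–0.03 m), with its edge near y=-0.14, so there is room. I go to the pre-insert point at height.

Emit:
jog_arm([
  {"twist": [0,0,0.5],"xyz": [0.6,0.7,0],"grip": 1},
  {"twist": [0,0,1.0],"xyz": [1.4,1.5,0.0],"grip": 1},
  {"twist": [0,0,1.4],"xyz": [2.0,2.2,0],"grip": 1},
  {"twist": [0,0,1.4],"xyz": [2.27,2.5,0],"grip": 1},
  {"twist": [0,0,1.4],"xyz": [2.27,2.5,0],"grip": 1},
])

```text
clock: 12.35
position: [0.5719, -0.0722, 0.1609]
ee_rot: [-2.36, -2.071, 0.003]
force: [-0.1, -0.3, -1.1]
width: 0.137
```

Emit:
jog_arm([
  {"twist": [0,0,0],"xyz": [0,0,0],"grip": 1},
  {"twist": [0,0,0],"xyz": [0,0,0],"grip": 1},
])

```text
clock: 12.6
position: [0.5706, -0.0756, 0.1626]
ee_rot: [-2.368, -2.064, 0.0]
force: [-0.0, 0.1, -1.7]
width: 0.133
```

Run:
```python
from h import *
s=arm.observe(); print(s['clock'],s['position'],s['joints'].round(2)); print(move([.5726,-.0745,.0516],down(-7.65)))
for n in('side','top'): cv2.imwrite(f'pics/{n}8.png',arm.get_image(n))
```

```text
12.6 [ 0.57064318 -0.07555693  0.16257043] [-0.57  0.55  0.9   1.84 -0.51  1.    0.41]
(array([0.022, 0.031, 1.849]), array([-0.002,  0.   , -0.018]))
```

Emit:
jog_arm([
  {"twist": [0,0,0],"xyz": [0.0,0.03,0.5],"grip": 1},
  {"twist": [0,0,0],"xyz": [0,0.03,1.0],"grip": 1},
  {"twist": [0,0,0],"xyz": [0,0.03,1.4],"grip": 1},
  {"twist": [0,0,0],"xyz": [0,0.03,1.7],"grip": 1},
  {"twist": [0,0,0],"xyz": [0,0.03,1.82],"grip": 1},
])

```text
clock: 13.32
position: [0.573, -0.0744, 0.0527]
ee_rot: [-2.365, -2.067, 0.001]
force: [0.3, -0.3, -0.8]
width: 0.139
```

Emit:
jog_arm([
  {"twist": [0,0,0],"xyz": [0,0,0],"grip": 1},
  {"twist": [0,0,0],"xyz": [0,0,0],"grip": 1},
])

```text
clock: 13.58
position: [0.574, -0.0744, 0.0542]
ee_rot: [2.365, 2.067, 0.001]
force: [0.8, -0.5, -2.0]
width: 0.138
```

Run:
```python
from h import *
s=arm.observe(); print(s['clock'],s['position'],s['force'].round(2),s['ft_torque'].round(2)); print(move([.5726,-.0745,.0516],down(-7.65)))
o=[]
a=arm.get_image('side'); b=arm.get_image('top'); cv2.imwrite('pics/side9.png',a); cv2.imwrite('pics/top9.png',b)
c=cv2.resize(a[210:300,260:360],(400,360),interpolation=cv2.INTER_CUBIC); d=cv2.resize(b[205:295,255:355],(400,360),interpolation=cv2.INTER_CUBIC)
cv2.imwrite('pics/c9.png',np.hstack([c,d]))
```

```text
13.575 [ 0.57402509 -0.07442311  0.05419609] [ 0.78 -0.52 -1.99] [-0.15  0.03  0.  ]
(array([-0.004, -0.023,  0.043]), array([ 0.007, -0.001, -0.004]))
```

View pics/c9.png

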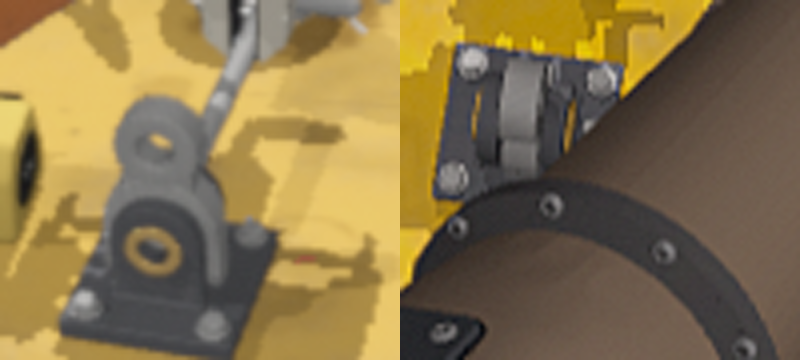

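Side crop: the pin comes from the gripper at (245,35), clip hole at (221,98), and runs down behind the lug toward the bushing axis. The top view is blocked by the arm. I'll fit the pin's line in the side image and compare it with the forward-kinematics prediction and the flange centre.

Run:
```python
from h import *
im=cv2.imread('pics/side9.png'); h=cv2.cvtColor(im,cv2.COLOR_BGR2HSV)
c=[]
for v in range(224,243):
    r=(h[v,305:335,1]<75); u=np.where(r)[0]; 
    if len(u): 
        print(v,305+u.min(),305+u.max(),end='; ')
        c.append(((305+u.min()+305+u.max())/2,v))
c=np.array(c); print()
s=arm.observe(); M=R.from_rotvec(s['ee_rot']).as_matrix(); p=arm.camera_params('side'); Ti=np.linalg.inv(p['T'])
def proj(q): q=Ti[:3,:3]@q+Ti[:3,3]; return (p['mtx']@q)[:2]/q[2]
for t in (.02,.05,.08,.108,.1267,.1267+.03,.1267+.0565): print(t,proj(s['position']+M@[t,0,.0056]).round(1))
b=np.array([.5936,.0808,.046]); yb=np.radians(-7.65); Y=np.array([-np.sin(yb),np.cos(yb),0]); print('bracket model flange',proj(b+.0265*Y).round(1),'lug top eye face',proj(b+[0,0,.048]+.01*Y).round(1))
# flange ellipse: brass mask
m=((h[...,1]>90)&(h[...,2]<200)).astype(np.uint8); 
for v in range(264,284): print(v,''.join('#' if (h[v,u,1]>85) else '.' for u in range(282,316)))
```

```text
224 317 326; 225 316 322; 226 316 322; 227 316 321; 228 315 321; 229 315 320; 230 315 320; 231 314 319; 232 314 319; 233 313 318; 234 312 318; 235 312 317; 236 305 317; 237 305 316; 238 305 316; 239 305 315; 240 305 315; 241 305 314; 242 305 314; 
0.02 [318.9 224.3]
0.05 [315.2 232.1]
0.08 [311.4 240.2]
0.108 [307.7 248.1]
0.1267 [305.1 253.5]
0.1567 [300.9 262.5]
0.1832 [297.  270.7]
bracket model flange [297.8 271.7] lug top eye face [299.1 247.3]
264 ####..............................
265 ####..............................
266 ####..............................
267 ####........#######...............
268 ###.......##########..............
269 ###.......###########.............
270 ###......####.....####............
271 ##.......####......####...........
272 ##.......###........###...........
273 #........####.......###...........
274 #.........####.....####...........
275 ...........#####...####...........
276 ............###########...........
277 .............#########............
278 ...............#####..............
279 ..................................
280 ..................................
281 ..................................
282 ..................................
283 ..................................
```

The bracket model fits: predicted flange (297.8,271.7), seen (298,272.6). The pin line lies within 0.5 px of the kinematics. I'll check in the earlier side picture that the pin hasn't slipped along its length.

Run:
```python
from h import *
im=cv2.imread('pics/side8.png'); h=cv2.cvtColor(im,cv2.COLOR_BGR2HSV)
p=arm.camera_params('side'); Ti=np.linalg.inv(p['T'])
def proj(q): q=Ti[:3,:3]@q+Ti[:3,3]; return (p['mtx']@q)[:2]/q[2]
M=R.from_rotvec(down(-7.5)).as_matrix()
for t in(.05,.08,.1087,.12,.1267): print(t,proj(np.array([.57064,-.07556,.16257])+M@[t,0,.0056]).round(1))
for v in range(150,215,3): print(v,''.join('#' if h[v,u,1]<75 else '.' for u in range(285,340)))
```

```text
0.05 [315.4 188.6]
0.08 [311.5 196.3]
0.1087 [307.5 203.9]
0.12 [305.9 207. ]
0.1267 [304.9 208.9]
150 ..#################################..##############..##
153 ................############..####################..###
156 .......................############...############.##..
159 ........................###########.....##########.....
162 .........................#########......##########.....
165 .........................#########......###############
168 .........................#########......###############
171 ..........................########....############.....
174 ..........................#######################......
177 ............................###################........
180 ..............................##############...........
183 ...............................#######.................
186 ..............................#######..................
189 ............................######################.....
192 ......................#################################
195 ...................####################################
198 .................######################################
201 ................#######################################
204 .................######################################
207 ...................####################################
210 ....................##.################################
213 ..........................###########################..
```

The nose shows near (306,210), against (304.9,208.9) predicted, so there is no slip. I trim the position and start inserting slowly.

Emit:
jog_arm([
  {"twist": [0,0,0],"xyz": [0,-0.023,0.043],"grip": 1},
  {"twist": [0,0,0],"xyz": [0,-0.023,0.043],"grip": 1},
  {"twist": [0,0,0],"xyz": [0,-0.023,0.043],"grip": 1},
])

```text
clock: 14.05
position: [0.5721, -0.074, 0.0509]
ee_rot: [-2.365, -2.068, -0.0]
force: [0.3, -0.5, -1.7]
width: 0.135
```

Run:
```python
from h import *
s=arm.observe(); print(s['clock'],s['position'],s['force'].round(2)); print(move([.5726,-.0745,.0516],down(-7.65)))
```

```text
14.05 [ 0.57207841 -0.07400675  0.05087405] [ 0.32 -0.46 -1.7 ]
(array([-0.007,  0.01 , -0.012]), array([ 0.   , -0.   , -0.003]))
```

Emit:
jog_arm([
  {"twist": [0,0,0],"xyz": [0.07,0.007,-0.005],"grip": 1},
  {"twist": [0,0,0],"xyz": [0.15,0.007,-0.005],"grip": 1},
  {"twist": [0,0,0],"xyz": [0.22,0.007,-0.005],"grip": 1},
  {"twist": [0,0,0],"xyz": [0.28,0.007,-0.005],"grip": 1},
  {"twist": [0,0,0],"xyz": [0.28,0.007,-0.005],"grip": 1},
])

```text
clock: 14.68
position: [0.5748, -0.057, 0.0511]
ee_rot: [-2.365, -2.068, -0.0]
force: [0.5, 0.3, -2.0]
width: 0.134
```

Run:
```python
from h import *
s=arm.observe(); M=R.from_rotvec(s['ee_rot']); print(s['clock'],s['position'],'F tool',M.inv().apply(s['force']).round(2),'T',M.inv().apply(s['ft_torque']).round(2),s['width']*92)
```

```text
14.675 [ 0.57481574 -0.05698535  0.05110928] F tool [0.39 0.48 2.  ] T [ 0.06 -0.14  0.06] 12.303304779517227
```

The nose is about 14 mm into the first bushing with no force. I continue.

Emit:
jog_arm([
  {"twist": [0,0,0],"xyz": [0.1,0,0],"grip": 1},
  {"twist": [0,0,0],"xyz": [0.2,0,0],"grip": 1},
  {"twist": [0,0,0],"xyz": [0.3,0,0],"grip": 1},
  {"twist": [0,0,0],"xyz": [0.4,0,0],"grip": 1},
  {"twist": [0,0,0],"xyz": [0.4,0,0],"grip": 1},
])

```text
clock: 15.3
position: [0.5781, -0.0328, 0.0511]
ee_rot: [-2.364, -2.069, -0.0]
force: [-0.2, -0.2, -1.7]
width: 0.141
```

Run:
```python
from h import *
s=arm.observe(); M=R.from_rotvec(s['ee_rot']); print(s['clock'],s['position'],'F tool',M.inv().apply(s['force']).round(2),'T',M.inv().apply(s['ft_torque']).round(2),s['width']*92); print(move([.5936-.1331*.0747,.0808-.9911*.0747,.0512],down(-7.65)))
```

```text
15.3 [ 0.57807389 -0.03282809  0.05108822] F tool [-0.21 -0.17  1.73] T [-0.01 -0.15  0.01] 12.964271987629248
(array([ 0.666,  0.005, -0.002]), array([-0.   , -0.002,  0.003]))
```

Still free. The nose is now at about +12 mm, so I advance the remaining 40 mm in two halves.

Emit:
jog_arm([
  {"twist": [0,0,0],"xyz": [0.1,0.003,0],"grip": 1},
  {"twist": [0,0,0],"xyz": [0.2,0.003,0],"grip": 1},
  {"twist": [0,0,0],"xyz": [0.3,0.003,0],"grip": 1},
  {"twist": [0,0,0],"xyz": [0.38,0.003,0],"grip": 1},
  {"twist": [0,0,0],"xyz": [0.38,0.003,0],"grip": 1},
])

```text
clock: 15.92
position: [0.5813, -0.0105, 0.0511]
ee_rot: [-2.364, -2.068, -0.0]
force: [0.1, 0.7, -1.2]
width: 0.135
```

Run:
```python
from h import *
s=arm.observe(); M=R.from_rotvec(s['ee_rot']); print(s['clock'],s['position'],'F tool',M.inv().apply(s['force']).round(2),'T',M.inv().apply(s['ft_torque']).round(2),s['width']*92); print(move([.5936-.1331*.0747,.0808-.9911*.0747,.0512],down(-7.65)))
```

```text
15.925 [ 0.5812657  -0.01048287  0.05110075] F tool [ 0.71 -0.04  1.24] T [ 0.05 -0.08 -0.01] 12.418995035085267
(array([ 0.29 ,  0.001, -0.002]), array([-0.   , -0.001,  0.001]))
```

Emit:
jog_arm([
  {"twist": [0,0,0],"xyz": [0.1,0,0],"grip": 1},
  {"twist": [0,0,0],"xyz": [0.2,0,0],"grip": 1},
  {"twist": [0,0,0],"xyz": [0.3,0,0],"grip": 1},
  {"twist": [0,0,0],"xyz": [0.34,0,0],"grip": 1},
  {"twist": [0,0,0],"xyz": [0.34,0,0],"grip": 1},
])

```text
clock: 16.55
position: [0.5839, 0.0094, 0.0511]
ee_rot: [2.365, 2.068, 0.0]
force: [-0.3, -0.3, -2.2]
width: 0.135
```

Emit:
jog_arm([
  {"twist": [0,0,0],"xyz": [0,0,0],"grip": 1},
  {"twist": [0,0,0],"xyz": [0,0,0],"grip": 1},
  {"twist": [0,0,0],"xyz": [0,0,0],"grip": 1},
])

```text
clock: 16.92
position: [0.5839, 0.0089, 0.0512]
ee_rot: [-2.366, -2.067, 0.0]
force: [0.6, -0.8, -1.2]
width: 0.135
```

Run:
```python
from h import *
s=arm.observe(); M=R.from_rotvec(s['ee_rot']); print(s['clock'],s['position'],'F tool',M.inv().apply(s['force']).round(2),'T',M.inv().apply(s['ft_torque']).round(2),s['width']*92,s['dq'].round(3))
a=arm.get_image('side'); cv2.imwrite('pics/side10.png',a); cv2.imwrite('pics/c10.png',cv2.resize(a[215:305,250:350],(800,720),interpolation=cv2.INTER_CUBIC)[60:660])
```

```text
16.925 [0.58385953 0.00893591 0.05116923] F tool [-0.7   0.71  1.15] T [ 0.06 -0.13 -0.06] 12.416136483255043 [ 0.     0.001  0.    -0.     0.001  0.001 -0.003]
```

View pics/c10.png

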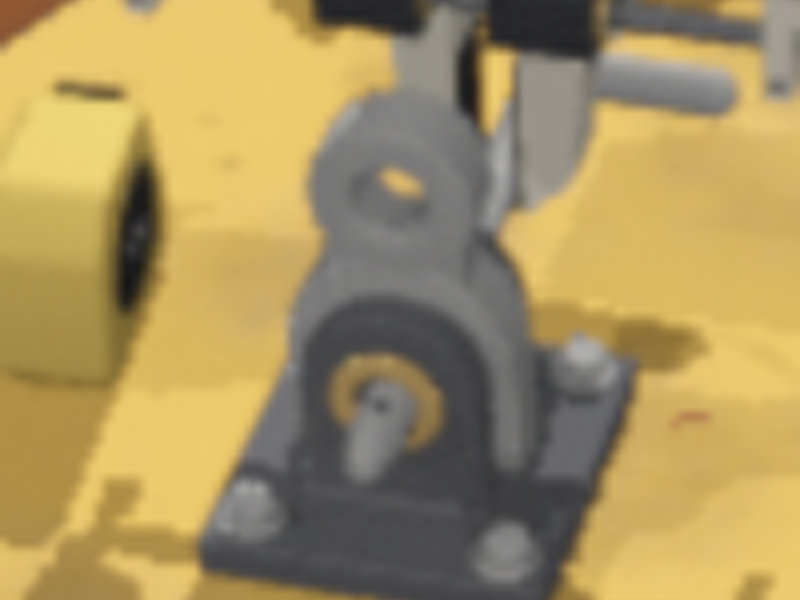

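The pin stands out of the far bushing with its clip hole visible at crop (381,402) and the nose at (360,470). I compute the hole's position along the axis and compare it with the kinematics.

Run:
```python
from h import *
b=np.array([.5936,.0808,.046]); yb=np.radians(-7.65); Y=np.array([-np.sin(yb),np.cos(yb),0]); X=np.array([np.cos(yb),np.sin(yb),0])
f=lambda u,v:(250+u/8-.4,215+(v+60)/8-.4)
for n,uv,z in [('hole top',f(381,402),.0525),('nose',f(360,472),.046),('flange',(298,272.6),.046)]:
    p=ray('side',uv,z)[0]-b; print(n,'x',(p@X).round(4),'y',(p@Y).round(4))
s=arm.observe(); p=s['position']-b; print('tcp x,y',(p@X).round(4),(p@Y).round(4),'-> hole y',(p@Y+.1087).round(4))
```

```text
hole top x -0.0021 y 0.036
nose x -0.0023 y 0.0549
flange x -0.0012 y 0.0289
tcp x,y -0.0001 -0.0725 -> hole y 0.0362
```

Vision gives the hole at y=36.0 mm and kinematics gives 36.2 mm. The limit is 29 mm, so that holds even with the flange's 2.4 mm bias. The arm is at rest with no side load, so I hand in.

```bash
python3 -c "
from h import *
print(arm.sign_off(), arm.observe()['clock'])"
```

```text
the job is handed in; nothing more can be done
the job is handed in; nothing more can be done
```

I seated the grey lug in the bracket slot and released it. I then threaded the bent-handle pin through both bushings and the lug's eye from the -y side, and handed in at about 17 s still gripping the pin. The hand-in gave no verdict.

**Lug:** it touched the slot floor at TCP height 85.4 mm, where 85.3 mm was expected. Its eye is within about 1 mm of the bushing axis along the slot, by the side view.

**Pin:**
- It went in with under 3 N on the tool.
- The clip hole stands 36.0 mm past mid-bracket by the side camera and 36.2 mm by the arm's pose; the limit is 29 mm.
- The grip point is about 72 mm out on the other side.

**At rest:** the fingers are closed on the shank, joint speeds are near zero and there is no side load. The arm stayed clear of the bottle, tape measure and cup by plan, but I did not measure their positions again at the end.

**Checks that disagreed or failed:**
- **Bracket position:** the side view put the bracket 2 to 4 mm further along y than the wrist view did.
- **Pin sideways offset:** the side view shows the pin's nose end about 1 mm off the flange centre across the axis (6 mm allowed).
- **Gripper opening:** it read about 12.5 mm on the 14 mm shank.
- **Flange mask:** one automatic fit of the flange picked up the wrong pixels, so I used a hand reading from the enlarged picture instead.

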